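# Drop the flip stop and seat a tin in the labelling jig

### The arm

A 6-joint arm with a two-finger parallel gripper is mounted at the origin on a cart in front of the work surface, level with it; the furniture and walls round the work are solid. World frame = base frame: x ahead of the robot, y to its left, z up, the work surface at z = 0. Lengths are in m, angles in rad, forces in N, time in s.
With the tool pointing down it reaches from about 0.3 to 1 m from the base axis. Payload 5.1 kg.
Tool frame: the origin (TCP) lies midway between the tips of the shut fingers; the grasp point (between the pads) lies 19 mm behind it; z points along the fingers, y is the line along which they close (so a half turn about z gives the same grasp; the last joint's range is limited). The gripper opens to 95 mm and grips with 3 to 60 N. Pads are 20 mm wide; open, the fingers measure 119 mm over their backs; the gripper's body (75 mm by 180 mm) begins 59 mm behind the grasp point.
Start: joints at [1.142, 0.124, 1.65, -0, 1.367, -0.083], TCP at [0.22, 0.612, 0.215] pointing down, gripper open.
Joint ranges: [-2.61, 2.61], [-1.02, 2.33], [0.03, 2.71], [-1.35, 4.49], [0.32, 2.68], [-2.91, 2.91]. Speed limits (rad/s): [2.57, 2.57, 3.14, 3.14, 3.14, 3.14].

### API

Orientations are given as a unit quaternion [w, x, y, z].
In Python, from cell import get_state, grab_frame, get_calibration, hand_in gives the robot as it stands.
- The arm moves only by the tool play_rows, never from a script. Its argument "deltas" is a list of rows, each an object with "fingers": the closure, from -1 (fully open) to 1 (shut); "linear": the shift along the world's x, y, z in units of 40 mm (1.0 is 40 mm), a list of three; "twist": the turn about the world's z in units of 8 degrees (1.0 is 8 degrees). A call has exactly 5 rows; each row shifts and turns the commanded pose from where the row before left it; what a row does not reach is not made up. A row lasts 1/8 s, in which the tool goes at most 62.5 mm and 10.7 degrees, less where a joint would pass 70% of its speed; a pose out of reach is approached as far as the arm can. A call is refused whole if a number of a shift passes 1 or a number of a turn 1, either way. A call with a gripper value outside its range is refused whole. The fingers move at their own pace and stop on an object; the grip force is fixed at half the most. Time passes only in rows, so rows that do not move let the fingers close, or fill a call up. It gives the time, the measured TCP pose, the force, the opening and the grip force at its end, in the units of the state.
- get_state(): the state, without advancing time (a new reading comes with each control period).
- grab_frame(name): name is "side" or "top" or "wrist"; returns (picture, depth): 384x512x3 uint8, red, green, blue; 384x512 float32, m along the optical axis (not along the pixel's ray), 0 where there is no reading.
- get_calibration(name): a dict with "camera_matrix" (3x3 intrinsics, pixels), "dist_coeffs" ([k1, k2, p1, p2, k3] as OpenCV has them; the pictures are not rectified), "camera_from_world" (4x4, takes a point from world to camera coordinates); the wrist camera has in their place "mount" (4x4, takes a point from camera to tool coordinates, whose origin is the TCP and whose axes are the flange's). Camera axes: x right, y up, looking along -z (the intrinsics and any distortion apply to the point x, -y, -z); pixel columns grow to the right and rows downward; lengths in m; the calibration is good to about 2 mm. A picture is of the moment at which its call begins: read the wrist's pose just before it. get_calibration takes no time and is no camera call.
- hand_in(): hands the job in; it is judged then, once.
The state is a dict: "t": time; "joints": joint angles; "dq": joint speeds; "joint_torque": joint torques, N m; "tool_pos": TCP position; "ee_rot": TCP orientation; "wrist_force": force on the tool from outside, world axes, zero at the start; "torque": the same for the moment, N m; "grip_width": finger opening in m; "gripper_force": force on a finger pad.
Only numpy, scipy, OpenCV 4.12 (cv2) and the standard library are available. Lean on these libraries where they do the work, as an engineer would, in place of code of your own. Each camera call takes 0.05 s, during which the arm holds its last target. There are 200 camera calls.

### The job

Flip the jig's stop flag down across the lane until it sits fully on its rest, then slide the tin along the lane until it bears on the head of the flag's adjusting screw, and hold it there for a moment with a light but definite push. The stop is already set for this label and is only finger-tight on its rail, so do not shove it along; let go and leave the tin standing in the lane against the screw, and do not disturb the label roll or the marker.

Things in the scene. Friction and masses are not known exactly. Their poses are not given: they have to be found in the camera images.
- label_jig: labelling jig fixed on the bench: 152 x 260 mm plywood base with a lane 94 mm wide, open at both ends, floor 12 mm up, between a white strip (top 26 mm up) and an aluminium back guide rail (top 42 mm up). Origin: on the bench under the lane's middle. y: along the lane's middle line, the way the tin is pushed (to the stop); x: from white strip to back guide; z up. Guides span y = -120..120 mm
- slide_top (a point): middle of the top of the stop slide, the 32 x 40 mm aluminium saddle that rides on the back guide rail and carries the flag; 52 mm above the bench. It is pinched on the rail only finger-tight by a knurled black screw: pushed along the rail with more than about 10 N it shifts, which spoils its setting
- stop_flag: flip stop: arm 84 x 20 x 9 mm with a 52 mm wide blade. Origin: on the hinge, 64 mm up, over the back guide. y: hinge axis, always along the jig's y. Fully lowered, its x and z agree with the jig's (arm level, pointing to -x over the lane). Starts parked up and back over the rail, 1.72 to 1.93 rad from lowered, z leaning to the jig's +x. Stiff hinge (0.1 N m), stays where left; solid rest below
- thumb_pin (a point): middle of the free length of the flag's thumb pin: steel, 10 mm diameter, parallel to the hinge, sticking out 34 mm from the arm's side that faces the jig's +y. In the flag's frame x = -79, y = 30, z = 0 mm (it swings on a 79 mm radius); 64 mm above the bench when the flag is lowered. From it the flag can be gripped, turned and pressed down; the pin may turn in the grip
- stop_face (a point): where the adjusting screw comes through the blade's face that looks to the jig's -y. In the flag's frame x = -53, y = -10, z = -34 mm: when lowered, over the lane's middle line, 30 mm above the bench. The screw's flat round head, 12 mm wide, which the tin meets, stands 5 to 21 mm proud of this face; how far is not measured and differs each time. It is locked and does not yield
- tin: round white lidded tin, 90 mm diameter, 32 mm high, 0.1 to 0.2 kg, standing in the lane on its slippery grey plastic floor liner, with 2 mm clearance to each guide. Origin: centre of its underside; z up. It starts with its leading edge 33 to 77 mm before the blade
- label_roll: bystander: roll of labels standing on end, 60 mm diameter, 74 mm high, origin at the centre of its underside
- marker: bystander: marker pen 135 mm long, 17 mm thick, lying along its own y, origin under its middle

How it is judged:
By the outcome, as a careful person would: the job done as asked, in the order asked, and still so for the second after the job is handed in, with the robot touching nothing.
It also fails if it takes over 70 s, if anything falls off the work surface, if the arm or the gripper's body presses on something with over 40 N, if the wrist force passes 120 N, or if a joint passes its speed limit or range.

## Working session

There is one attempt and no reset: what is moved stays moved. The work goes in short steps, Python scripts to look and compute and a tool call to move; the robot and the scene stay as the last step left them, time stands still between calls to the robot, and variables do not carry over. Pictures are saved under pics/ and viewed, at most 10 in all, crops included, and the job is handed in when it is done.

Besides the shell and the picture viewer there is one more tool, called after ">>>" in YAML: its name, and indented under it one key for each argument. play_rows: Moves the arm, as the interface text tells. Its arguments: {"type":"object","properties":{"deltas":{"type":"array"}},"required":["deltas"]}

```bash
mkdir -p pics
cat > h.py <<'E'
import numpy as np, cv2
from cell import *
def shot(name,fn=None):
    s=get_state(); p,d=grab_frame(name); c=get_calibration(name)
    np.savez('pics/%s.npz'%(fn or name),p=p,d=d,pos=s['tool_pos'],q=s['ee_rot'])
    cv2.imwrite('pics/%s.png'%(fn or name),p[:,:,::-1]); return p,d,c
def back(c,d,uv,z=None,depth=None):
    """pixel -> world by depth (median 3x3), or on plane z"""
    K=np.array(c['camera_matrix'],float);D=np.array(c['dist_coeffs'],float);T=np.linalg.inv(np.array(c['camera_from_world']))
    u,v=uv
    n=cv2.undistortPoints(np.array([[[u,v]]],float),K,D)[0,0]
    r=np.array([n[0],-n[1],-1.])
    if z is None:
        w=d[int(v)-1:int(v)+2,int(u)-1:int(u)+2]; k=np.median(w[w>0]) if (w>0).any() else np.nan
    else:
        k=(z-T[2,3])/(T[:3,:3]@r)[2]
    return T[:3,:3]@(r*k)+T[:3,3]
def proj(c,P):
    M=np.array(c['camera_from_world']);q=(M[:3,:3]@np.atleast_2d(P).T).T+M[:3,3]
    q=q*[1,-1,-1]
    return cv2.projectPoints(q,np.zeros(3),np.zeros(3),np.array(c['camera_matrix'],float),np.array(c['dist_coeffs'],float))[0][:,0]
E
python3 -c "
from h import *
for n in('top','side'):
    p,d,c=shot(n); print(n,np.linalg.inv(np.array(c['camera_from_world'])).round(3).tolist())
    cv2.imwrite(f'pics/{n}_b.png',cv2.resize(p[:,:,::-1],(800,600),interpolation=cv2.INTER_CUBIC))
s=get_state();print(s)
"
```

```text
top [[-0.02, 0.999, -0.032, 0.516], [-1.0, -0.02, -0.006, 0.33], [-0.006, 0.032, 0.999, 0.908], [0.0, 0.0, 0.0, 1.0]]
side [[0.947, 0.133, -0.291, 0.316], [-0.32, 0.351, -0.88, -0.387], [-0.015, 0.927, 0.375, 0.402], [0.0, 0.0, 0.0, 1.0]]
{'t': 0.1, 'joints': array([ 1.14242010e+00,  1.24427007e-01,  1.65153727e+00, -5.63534528e-06,
        1.36751805e+00, -8.25815279e-02]), 'dq': array([ 0.00093958, -0.00247796, -0.00312342,  0.00021026, -0.00176176,
       -0.00046193]), 'joint_torque': array([ 3.85940257e-04, -4.18877292e+01, -3.61099255e+01,  7.77059980e-02,
        4.60762158e-02, -7.20669391e-05]), 'tool_pos': array([0.22008648, 0.61098136, 0.21351842]), 'ee_rot': array([-2.36098972e-04,  1.72036576e-01,  9.85090109e-01, -9.14866873e-04]), 'wrist_force': array([-0.31793175, -0.32036574, -0.27882131]), 'torque': array([-0.06181871,  0.02367524, -0.07286045]), 'gripper_force': 0.0, 'grip_width': 0.09497011235239071}
```

View pics/top_b.png

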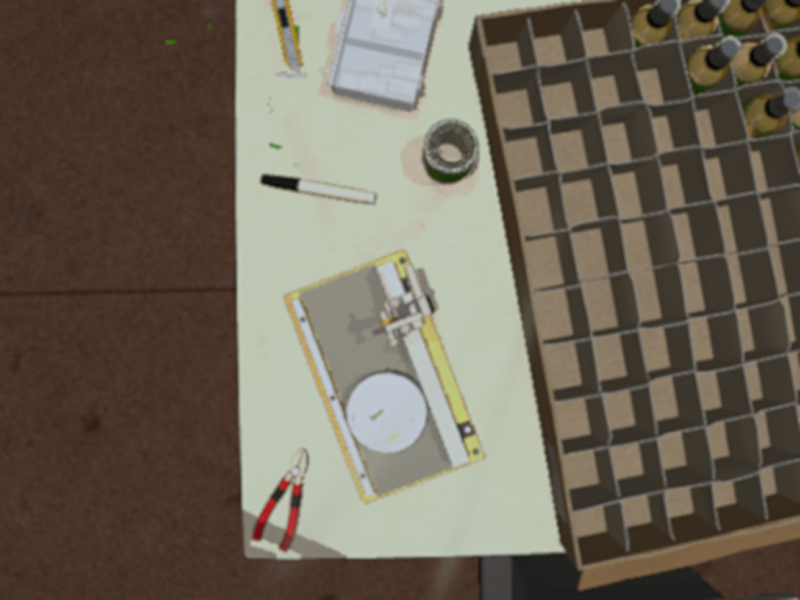

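View pics/side_b.png

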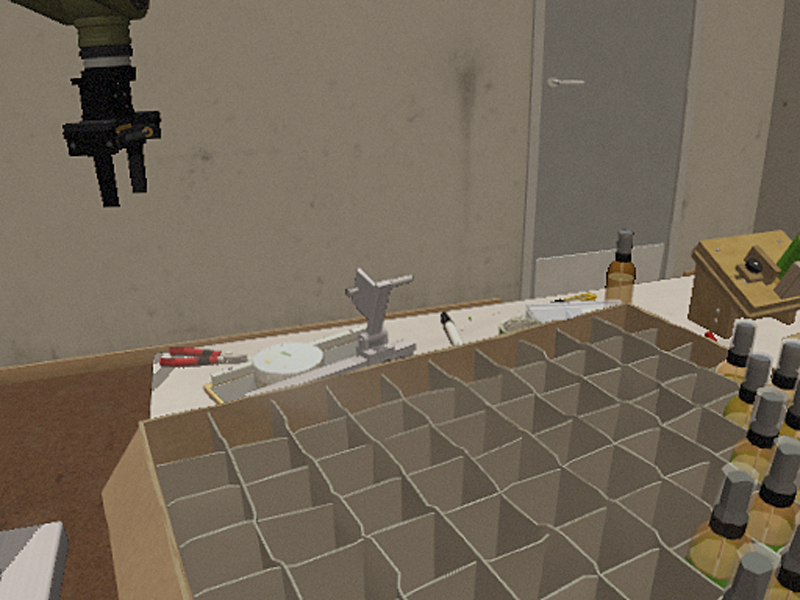

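The top view shows the jig's base corners at (285,296), (405,251), (484,458) and (367,501) in the enlarged picture, with the tin at (386,413). The flag is parked up near (405,310), and its pin points up-picture. In the side view the pin sticks out to the right at (395,281).

Run:
```python
from h import *
c=get_calibration('top');f=np.load('pics/top.npz');d=f['d']
P=lambda u,v,z=None:back(c,d,(u*.64,v*.64),z).round(4)
for n,u,v in [('c1',287,297),('c2',403,254),('c3',481,457),('c4',369,498)]: print(n,P(u,v),P(u,v,.011))
for n,u,v in [('tin',386,413),('floor',340,310),('crate',545,380),('crate2',505,180),('strip',330,390),('strip2',302,318),('rail',440,400),('rail2',385,272),('roll',450,130)]: print(n,P(u,v))
# tin by circle from height
H,W=d.shape;pts=[]
for v in range(150,330):
  for u in range(180,320):
    if d[v,u]>0: 
      pts.append([u,v,*back(c,d,(u,v))])
pts=np.array(pts);np.save('pics/pts.npy',pts)
m=(abs(pts[:,4]-.044)<.004)&(abs(pts[:,0]-247)<34)&(abs(pts[:,1]-264)<34)
q=pts[m];print('tin n',m.sum(),cv2.minEnclosingCircle(q[:,2:4].astype(np.float32)),q[:,2:4].mean(0),q[:,4].mean())
hi=pts[pts[:,4]>.06];print('high',len(hi));
for r in hi[np.argsort(-hi[:,4])][::6]: print(r.round(3))
```

```text
c1 [0.5385 0.4604 0.0089] [0.5384 0.4601 0.011 ]
c2 [0.5854 0.3252 0.0088] [0.5852 0.3252 0.011 ]
c3 [0.349  0.2399 0.0087] [0.3494 0.2401 0.011 ]
c4 [0.3047 0.3701 0.0121] [0.3044 0.3702 0.011 ]
tin [0.4072 0.3478 0.0457]
floor [0.5222 0.399  0.0118]
crate [0.4427 0.1773 0.0808]
crate2 [0.6588 0.2134 0.0716]
strip [0.4319 0.411  0.0266]
strip2 [0.5139 0.4414 0.0248]
rail [0.4199 0.2877 0.0419]
rail2 [0.5633 0.3458 0.0412]
roll [0.7167 0.2711 0.0636]
tin n 2423 ((0.41811129450798035, 0.3373717665672302), 0.060039669275283813) [0.41251306 0.34144104] 0.04388441488096704
high 698
[2.49e+02 2.10e+02 5.03e-01 3.41e-01 1.52e-01]
[2.50e+02 2.09e+02 5.04e-01 3.39e-01 1.51e-01]
[2.53e+02 2.08e+02 5.06e-01 3.35e-01 1.50e-01]
[2.51e+02 2.07e+02 5.07e-01 3.38e-01 1.50e-01]
[2.46e+02 2.11e+02 5.01e-01 3.46e-01 1.49e-01]
[2.48e+02 2.08e+02 5.06e-01 3.42e-01 1.49e-01]
[2.55e+02 2.09e+02 5.04e-01 3.32e-01 1.48e-01]
[2.56e+02 2.06e+02 5.09e-01 3.30e-01 1.47e-01]
[2.45e+02 2.10e+02 5.03e-01 3.47e-01 1.47e-01]
[2.61e+02 2.05e+02 5.10e-01 3.23e-01 1.46e-01]
[2.59e+02 2.06e+02 5.08e-01 3.26e-01 1.45e-01
[... 4283 characters left out ...]
1e+02 1.94e+02 5.28e-01 3.38e-01 7.10e-02]
[2.55e+02 1.93e+02 5.30e-01 3.32e-01 7.10e-02]
[2.53e+02 2.04e+02 5.11e-01 3.35e-01 7.00e-02]
[2.50e+02 1.95e+02 5.26e-01 3.40e-01 7.00e-02]
[2.52e+02 2.00e+02 5.18e-01 3.37e-01 6.90e-02]
[2.56e+02 1.94e+02 5.28e-01 3.30e-01 6.90e-02]
[2.56e+02 1.93e+02 5.30e-01 3.30e-01 6.90e-02]
[2.58e+02 2.13e+02 4.96e-01 3.27e-01 6.80e-02]
[2.49e+02 1.94e+02 5.28e-01 3.42e-01 6.80e-02]
[2.57e+02 1.94e+02 5.28e-01 3.28e-01 6.80e-02]
[2.62e+02 2.07e+02 5.06e-01 3.20e-01 6.80e-02]
[2.50e+02 1.92e+02 5.32e-01 3.40e-01 6.60e-02]
[2.51e+02 1.91e+02 5.33e-01 3.38e-01 6.50e-02]
[2.48e+02 1.95e+02 5.27e-01 3.43e-01 6.50e-02]
[2.49e+02 1.92e+02 5.32e-01 3.42e-01 6.30e-02]
```

Run:
```python
import cv2
p=cv2.imread('pics/top.png')[155:235,215:300]; q=cv2.imread('pics/side.png')[160:260,150:290]
import numpy as np
a=cv2.resize(p,(425,400),interpolation=cv2.INTER_CUBIC); 
b=cv2.resize(q,(560,400),interpolation=cv2.INTER_CUBIC)
cv2.imwrite('pics/crop1.png',cv2.resize(np.hstack([a,b]),(800,int(400*800/985))))
cv2.imwrite('pics/crop1.png',np.vstack([cv2.resize(p,(319,300),interpolation=cv2.INTER_CUBIC)[:, :],])) if 0 else None
```

```text
(no output)
```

View pics/crop1.png

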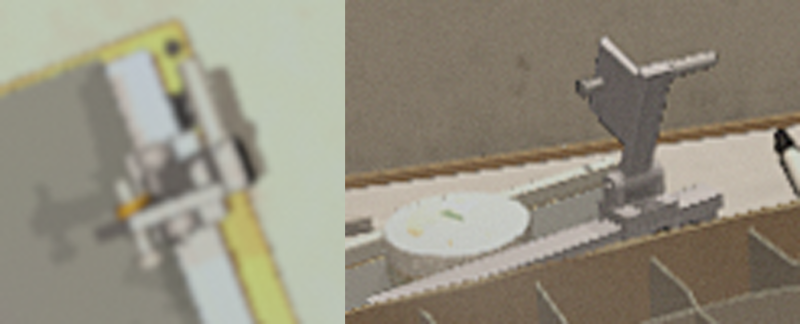

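The crop shows the flag raised, with the screw head on the near-robot side and the thumb pin on the far side. I'll fit the jig frame from the depth points.

Run:
```python
from h import *
from scipy.optimize import least_squares
pts=np.load('pics/pts.npy')
X=pts[:,2:]
c0=np.array([.4444,.3489])
# tin top rim: iterate
tc=np.array([.4072,.3478])
for r0 in (.05,.048,.047):
    m=(X[:,2]>.036)&(np.hypot(*(X[:,:2]-tc).T)<r0); a=X[m]; ang=np.arctan2(*(a[:,:2]-tc).T[::-1]); rr=np.hypot(*(a[:,:2]-tc).T)
    e=[a[(ang>t)&(ang<=t+.2618)][np.argmax(rr[(ang>t)&(ang<=t+.2618)])] for t in np.linspace(-np.pi,np.pi,25)[:-1]]
    s=least_squares(lambda p:np.hypot(*(np.array(e)[:,:2]-p[:2]).T)-p[2],[*tc,.045],loss='soft_l1',f_scale=.001); tc=s.x[:2]
    print('tin',s.x.round(4))
for yaw in (20,):
    pass
def J(yaw): y=np.radians(yaw); return np.array([[np.sin(y),-np.cos(y)],[np.cos(y),np.sin(y)]])
j=(X[:,:2]-c0)@J(20).T
# rail & strip edges per y slab
for lab,lo,hi,zl,zh in (('rail',.02,.075,.034,.05),('strip',-.085,-.035,.0185,.034)):
    E=[]
    for y in np.arange(-.11,.11,.01):
        m=(j[:,1]>y)&(j[:,1]<y+.01)&(j[:,0]>lo)&(j[:,0]<hi)&(X[:,2]>zl)&(X[:,2]<zh)&(np.hypot(*(X[:,:2]-tc).T)>.048)
        if m.sum()>5: E.append([y+.005,j[m,0].min(),j[m,0].max(),X[m,2].mean()])
    E=np.array(E);print(lab,'\n',(E*1000).round(1).tolist()); print(np.polyfit(E[:,0],E[:,1],1),np.polyfit(E[:,0],E[:,2],1))
# base edges: z>0.006
for lab,k in (('base',0),):
    m=(X[:,2]>.006)&(X[:,2]<.05)&(abs(j[:,0])<.1)&(abs(j[:,1])<.15)
    a=j[m]
    for y in (-.1,-.05,0,.05,.1):
        b=a[abs(a[:,1]-y)<.005]; print('y',y,b[:,0].min().round(4),b[:,0].max().round(4))
    for x in (-.05,-.025,0,.025,.05):
        b=a[abs(a[:,0]-x)<.005]; print('x',x,b[:,1].min().round(4),b[:,1].max().round(4))
m=(X[:,2]>.12);q=np.c_[j[m],X[m,2]]
g=q[q[:,1]>.078];print('pin',g.mean(0),g.min(0),g.max(0),len(g))
m=(X[:,2]>.046)&(X[:,2]<.056)&(j[:,0]>.02)&(j[:,1]>.02);print('slide',np.percentile(j[m],[2,50,98],axis=0))
```

```text
tin [0.4085 0.3479 0.0453]
tin [0.4085 0.3479 0.0452]
tin [0.4085 0.348  0.0452]
rail 
 [[-105.0, 34.9, 54.7, 41.4], [-95.0, 34.8, 55.0, 41.1], [-85.0, 35.1, 54.8, 41.2], [-75.0, 35.0, 55.0, 41.5], [-65.0, 35.2, 54.9, 41.3], [-55.0, 35.1, 55.0, 41.2], [-45.0, 35.4, 54.9, 41.5], [-35.0, 36.9, 54.9, 41.2], [-25.0, 36.0, 55.1, 41.5], [-15.0, 35.3, 55.0, 41.3], [-5.0, 35.2, 55.1, 41.6], [5.0, 35.4, 54.8, 41.3], [15.0, 34.6, 54.3, 41.4], [25.0, 34.9, 54.2, 41.5], [35.0, 34.8, 56.0, 41.9], [45.0, 26.8, 58.1, 49.3], [85.0, 34.9, 55.2, 41.9], [95.0, 35.0, 54.4, 41.5], [105.0, 35.6, 54.7, 41.4]]
[-0.00666036  0.03470854] [0.00182306 0.05507412]
strip 
 [[-105.0, -68.1, -57.7, 24.8], [-95.0, -68.3, -58.0, 24.6], [-85.0, -68.9, -58.3, 24.8], [-75.0, -68.4, -58.2, 24.8], [-65.0, -68.4, -50.9, 24.7], [-55.0, -68.3, -56.5, 25.1], [-45.0, -68.4, -57.3, 25.1], [-35.0, -68.2, -59.6, 25.2], [-25.0, -68.3, -58.0, 25.2], [-15.0, -67.9, -56.2, 25.1], [-5.0, -67.9, -59.4, 25.1], [5.0, -67.8, -59.0, 24.3], [15.0, -68.1, -59.4, 25.0], [25.0, -67.9, -59.2, 24.9], [35.0, -67.5, -59.1, 25.2], [45.0, -67.6, -59.1, 25.0], [55.0, -67.8, -59.0, 24.7], [65.0, -67.7, -58.8, 25.1], [75.0, -67.3, -58.7, 24.5], [85.0, -67.5, -59.3, 25.0], [95.0, -68.4, -59.6, 24.6], [105.0, -68.6, -59.4, 24.1]]
[ 0.00321344 -0.06806722] [-0.0141944 -0.0582086]
y -0.1 -0.0768 0.0738
y -0.05 -0.0766 0.0733
y 0 -0.0765 0.074
y 0.05 -0.0761 0.0784
y 0.1 -0.0765 0.0635
x -0.05 -0.1283 0.1294
x -0.025 -0.1284 0.13
x 0 -0.1275 0.1297
x 0.025 -0.1286 0.1299
x 0.05 -0.1282 0.1296
pin [0.06542668 0.09087711 0.14186883] [0.06070317 0.07807623 0.13738913] [0.07041976 0.1038079  0.14445575] 107
slide [[0.02726486 0.0401526 ]
 [0.05053656 0.06566383]
 [0.06040099 0.07957007]]
```

>>> play_rows:
  deltas:
    - {"fingers": 1, "linear": [0.845, -0.8, 0], "twist": 0.5}
    - {"fingers": 1, "linear": [0.845, -0.8, 0], "twist": 0.5}
    - {"fingers": 1, "linear": [0.845, -0.8, 0], "twist": 0.5}
    - {"fingers": 1, "linear": [0.845, -0.8, 0], "twist": 0.5}
    - {"fingers": 1, "linear": [0.845, -0.8, 0], "twist": 0.5}

```text
t: 0.72
tool_pos: [0.39, 0.4502, 0.2141]
ee_rot: [-0.0, -0.003, 1.0, -0.0]
wrist_force: [0.3, -0.2, 0.7]
grip_width: 0.0504
gripper_force: 0.0
```

>>> play_rows:
  deltas:
    - {"fingers": 1, "linear": [0.845, -0.8, 0], "twist": 0.5}
    - {"fingers": 1, "linear": [0.845, -0.8, 0], "twist": 0.5}
    - {"fingers": 1, "linear": [0.845, -0.8, 0], "twist": 0.5}
    - {"fingers": 1, "linear": [0.845, -0.8, 0], "twist": 0.5}
    - {"fingers": 1, "linear": [0.845, -0.8, 0], "twist": 0.5}

```text
t: 1.35
tool_pos: [0.559, 0.2902, 0.2141]
ee_rot: [-0.0, -0.176, 0.984, -0.0]
wrist_force: [1.3, 0.0, 0.2]
grip_width: 0.0028
gripper_force: 0.0
```

>>> play_rows:
  deltas:
    - {"fingers": 1, "linear": [0, 0, 0], "twist": 0}
    - {"fingers": 1, "linear": [0, 0, 0], "twist": 0}
    - {"fingers": 1, "linear": [0, 0, -0.3], "twist": 0}
    - {"fingers": 1, "linear": [0, 0, 0], "twist": 0}
    - {"fingers": 1, "linear": [0, 0, 0], "twist": 0}

```text
t: 1.98
tool_pos: [0.5577, 0.292, 0.2023]
ee_rot: [-0.0, -0.176, 0.984, -0.0]
wrist_force: [0.6, 0.1, -0.2]
grip_width: 0.0007
gripper_force: 0.0
```

Run:
```python
from h import *
p,d,c=shot('wrist','w1'); cv2.imwrite('pics/w1_b.png',cv2.resize(p[:,:,::-1],(800,600)))
f=np.load('pics/w1.npz')
from scipy.spatial.transform import Rotation as R
q=f['q'];T=np.eye(4);T[:3,:3]=R.from_quat([*q[1:],q[0]]).as_matrix();T[:3,3]=f['pos']
c=dict(c);c['camera_from_world']=np.linalg.inv(T@np.array(c['mount']))
c0=np.array([.4444,.3489]);Jm=np.array([[.342,-.9397],[.9397,.342]])
out=[]
for v in range(0,384,3):
  for u in range(0,512,3):
    if .02<d[v,u]<1: w=back(c,d,(u,v)); out.append([u,v,*(Jm@(w[:2]-c0)),w[2]])
o=np.array(out);np.save('pics/w1pts.npy',o)
print('proj tcp,pin',proj(c,[[*f['pos']],[.5486,.3172,.139]]))
g=o[(o[:,4]>.125)&(o[:,4]<.155)&(abs(o[:,2]-.06)<.05)&(abs(o[:,3]-.07)<.06)]
for r in g[np.argsort(g[:,3])][::max(1,len(g)//30)]: print(r.round(4).tolist())
```

```text
proj tcp,pin [[253.31611736 241.11508901]
 [290.20720098 208.13702801]]
[348.0, 138.0, 0.0244, 0.0374, 0.1295]
[351.0, 141.0, 0.0216, 0.0397, 0.128]
[345.0, 153.0, 0.0249, 0.0486, 0.1262]
[303.0, 156.0, 0.0566, 0.0503, 0.1316]
[297.0, 156.0, 0.0608, 0.0503, 0.1312]
[345.0, 156.0, 0.025, 0.0507, 0.1272]
[294.0, 159.0, 0.0643, 0.0509, 0.1425]
[303.0, 159.0, 0.0579, 0.0511, 0.1408]
[342.0, 162.0, 0.0329, 0.0518, 0.1491]
[318.0, 162.0, 0.048, 0.0527, 0.144]
[285.0, 162.0, 0.0703, 0.0532, 0.1414]
[342.0, 165.0, 0.0327, 0.0539, 0.1489]
[318.0, 165.0, 0.0478, 0.0549, 0.1433]
[285.0, 165.0, 0.0703, 0.0553, 0.1415]
[342.0, 168.0, 0.0323, 0.056, 0.1481]
[297.0, 168.0, 0.0616, 0.0577, 0.1392]
[297.0, 171.0, 0.0615, 0.0599, 0.139]
[285.0, 174.0, 0.0701, 0.0616, 0.1413]
[303.0, 174.0, 0.056, 0.0634, 0.1313]
[294.0, 180.0, 0.064, 0.0654, 0.1436]
[297.0, 180.0, 0.0611, 0.0666, 0.1377]
[297.0, 183.0, 0.0608, 0.069, 0.1365]
[294.0, 189.0, 0.0638, 0.0718, 0.1436]
[285.0, 192.0, 0.0697, 0.0746, 0.1412]
[285.0, 198.0, 0.0696, 0.079, 0.141]
[285.0, 204.0, 0.0695, 0.0832, 0.1417]
[291.0, 210.0, 0.0652, 0.0875, 0.1423]
[294.0, 213.0, 0.0629, 0.09, 0.1414]
[288.0, 219.0, 0.0672, 0.0942, 0.1425]
[282.0, 222.0, 0.0712, 0.0974, 0.1398]
[294.0, 228.0, 0.0622, 0.1021, 0.1394]
```

View pics/w1_b.png

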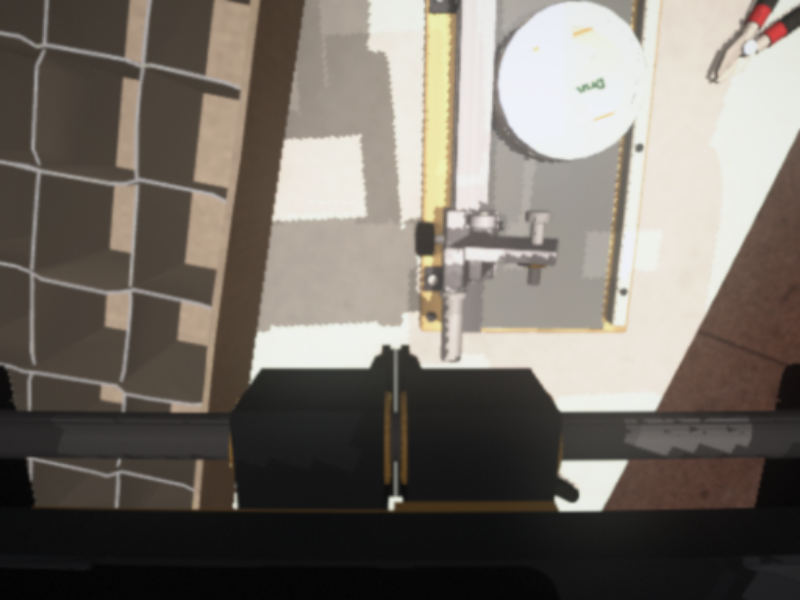

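>>> play_rows:
  deltas:
    - {"fingers": 1, "linear": [0, 0, -0.77], "twist": 0}
    - {"fingers": 1, "linear": [0, 0, -0.77], "twist": 0}
    - {"fingers": 1, "linear": [0, 0, -0.77], "twist": 0}
    - {"fingers": 1, "linear": [0, 0, 0], "twist": 0}
    - {"fingers": 1, "linear": [0, 0, 0], "twist": 0}

```text
t: 2.65
tool_pos: [0.5591, 0.292, 0.1118]
ee_rot: [0.001, -0.175, 0.985, 0.0]
wrist_force: [0.8, -0.0, 0.3]
grip_width: 0.0
gripper_force: 0.0
```

>>> play_rows:
  deltas:
    - {"fingers": 1, "linear": [-0.077, 0.212, 0], "twist": 0}
    - {"fingers": 1, "linear": [-0.077, 0.212, 0], "twist": 0}
    - {"fingers": 1, "linear": [-0.077, 0.212, 0], "twist": 0}
    - {"fingers": 1, "linear": [-0.077, 0.212, 0], "twist": 0}
    - {"fingers": 1, "linear": [-0.077, 0.212, 0], "twist": 0}

```text
t: 3.28
tool_pos: [0.5427, 0.3346, 0.1102]
ee_rot: [0.0, -0.175, 0.985, 0.0]
wrist_force: [1.6, -0.9, 0.3]
grip_width: 0.0005
gripper_force: 0.6
```

>>> play_rows:
  deltas:
    - {"fingers": 1, "linear": [-0.077, 0.212, 0], "twist": 0}
    - {"fingers": 1, "linear": [-0.077, 0.212, 0], "twist": 0}
    - {"fingers": 1, "linear": [-0.077, 0.212, 0], "twist": 0}
    - {"fingers": 1, "linear": [-0.077, 0.212, 0], "twist": 0}
    - {"fingers": 1, "linear": [-0.077, 0.212, 0], "twist": 0}

```text
t: 3.9
tool_pos: [0.5272, 0.3766, 0.11]
ee_rot: [-0.0, -0.175, 0.985, -0.0]
wrist_force: [0.4, -2.6, -1.6]
grip_width: 0.0007
gripper_force: 0.9
```

>>> play_rows:
  deltas:
    - {"fingers": 1, "linear": [0, 0, 0.6], "twist": 0}
    - {"fingers": 1, "linear": [0, 0, 0.6], "twist": 0}
    - {"fingers": 1, "linear": [-0.05, 0.14, 0], "twist": 0}
    - {"fingers": 1, "linear": [-0.0, 0, 0], "twist": 0}
    - {"fingers": 1, "linear": [0, 0, 0], "twist": 0}

```text
t: 4.53
tool_pos: [0.5247, 0.3817, 0.1565]
ee_rot: [-0.001, -0.175, 0.985, -0.0]
wrist_force: [-0.0, 0.4, 0.6]
grip_width: 0.0003
gripper_force: 0.0
```

```bash
cat > wp.py <<'E'
from h import *
from scipy.spatial.transform import Rotation as R
c0=np.array([.4444,.3489]);Jm=np.array([[.342,-.9397],[.9397,.342]])
def wrist(fn):
    p,d,c=shot('wrist',fn);f=np.load(f'pics/{fn}.npz')
    q=f['q'];T=np.eye(4);T[:3,:3]=R.from_quat([*q[1:],q[0]]).as_matrix();T[:3,3]=f['pos']
    c=dict(c);c['camera_from_world']=np.linalg.inv(T@np.array(c['mount']))
    o=np.array([[u,v,*back(c,d,(u,v))] for v in range(1,383,2) for u in range(1,511,2) if .02<d[v,u]<1])
    print('tcp jig(c0)',Jm@(f['pos'][:2]-c0),f['pos'][2])
    o[:,2:4]=(o[:,2:4]-c0)@Jm.T; cv2.imwrite(f'pics/{fn}_b.png',cv2.resize(p[:,:,::-1],(800,600)))
    return o,c
E
python3 - <<'E'
from wp import *
o,c=wrist('w2')
g=o[(o[:,4]>.06)&(abs(o[:,2])<.08)&(o[:,3]<.11)&(o[:,3]>.02)]
for y in np.arange(.03,.11,.005):
    b=g[abs(g[:,3]-y)<.0025]
    if len(b): print(y.round(3),len(b),'x',b[:,2].min().round(4),b[:,2].max().round(4),'zmax',b[:,4].max().round(4),'x at zmax',b[b[:,4].argmax(),2].round(4))
print(get_state()['wrist_force'])
E
```

```text
tcp jig(c0) [-0.00335992  0.08664108] 0.1565467677342856
0.035 15 x -0.0233 -0.0132 zmax 0.0856 x at zmax -0.0187
0.04 34 x -0.0231 0.0459 zmax 0.086 x at zmax -0.0187
0.045 45 x -0.0206 0.0477 zmax 0.0829 x at zmax -0.0204
0.05 1698 x -0.0777 0.0479 zmax 0.2569 x at zmax 0.005
0.055 1926 x -0.0783 0.0717 zmax 0.2574 x at zmax -0.0093
0.06 8629 x -0.0786 0.072 zmax 0.2814 x at zmax 0.0092
0.065 2684 x -0.0694 0.0713 zmax 0.2802 x at zmax 0.0393
0.07 189 x -0.0775 0.0715 zmax 0.257 x at zmax 0.0205
0.075 374 x -0.0778 0.0714 zmax 0.2441 x at zmax -0.0766
0.08 161 x -0.0776 0.0714 zmax 0.2424 x at zmax -0.0763
0.085 41 x -0.0773 0.0713 zmax 0.2364 x at zmax 0.0713
0.09 25 x -0.0147 -0.0024 zmax 0.2135 x at zmax -0.0047
0.095 23 x -0.0147 -0.0016 zmax 0.2134 x at zmax -0.0047
0.105 1 x 0.0592 0.0592 zmax 0.1235 x at zmax 0.0592
[-0.68780943  0.06626947  0.38720408]
```

View pics/w2_b.png

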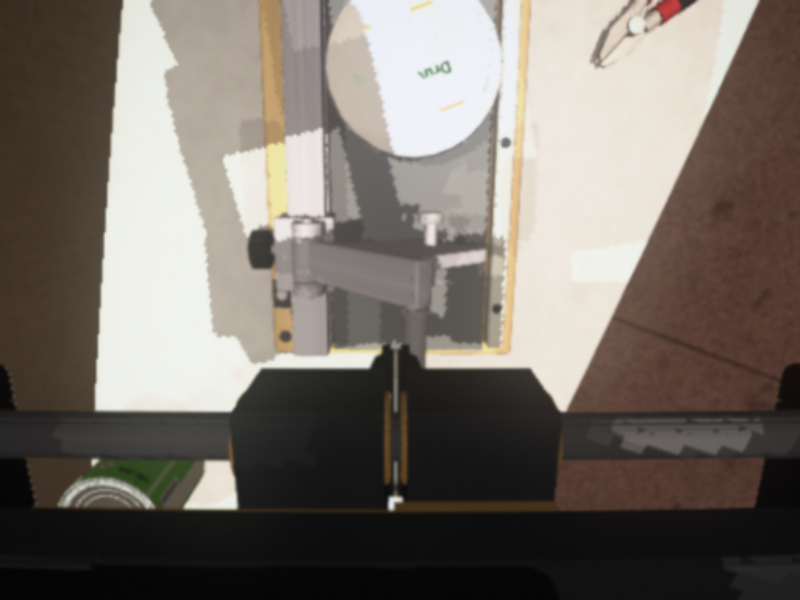

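The flag is about half lowered, with the pin at (415,330), just right of the fingertips. Next I go over the pin and press it down.

>>> play_rows:
  deltas:
    - {"fingers": 1, "linear": [-0.103, 0.282, 0], "twist": 0}
    - {"fingers": 1, "linear": [0, 0, -0.375], "twist": 0}
    - {"fingers": 1, "linear": [0, 0, -0.375], "twist": 0}
    - {"fingers": 1, "linear": [-0.026, 0.07, -0.25], "twist": 0}
    - {"fingers": 1, "linear": [-0.026, 0.07, -0.25], "twist": 0}

```text
t: 5.2
tool_pos: [0.5179, 0.4062, 0.1124]
ee_rot: [0.001, -0.174, 0.985, 0.008]
wrist_force: [-13.9, 20.0, 17.1]
grip_width: 0.0003
gripper_force: 11.2
```

>>> play_rows:
  deltas:
    - {"fingers": 1, "linear": [-0.032, 0.089, -0.175], "twist": 0}
    - {"fingers": 1, "linear": [-0.032, 0.089, -0.175], "twist": 0}
    - {"fingers": 1, "linear": [-0.032, 0.089, -0.175], "twist": 0}
    - {"fingers": 1, "linear": [-0.032, 0.089, -0.175], "twist": 0}
    - {"fingers": 1, "linear": [-0.032, 0.089, -0.15], "twist": 0}

```text
t: 5.82
tool_pos: [0.5125, 0.4157, 0.0725]
ee_rot: [-0.001, -0.175, 0.985, -0.001]
wrist_force: [-0.4, -0.3, 0.1]
grip_width: 0.0006
gripper_force: 0.3
```

Run:
```python
from wp import *
o,c=wrist('w3')
p=cv2.imread('pics/w3.png')
```

```text
tcp jig(c0) [-0.039433    0.08683476] 0.07249167809788787
```

View pics/w3_b.png

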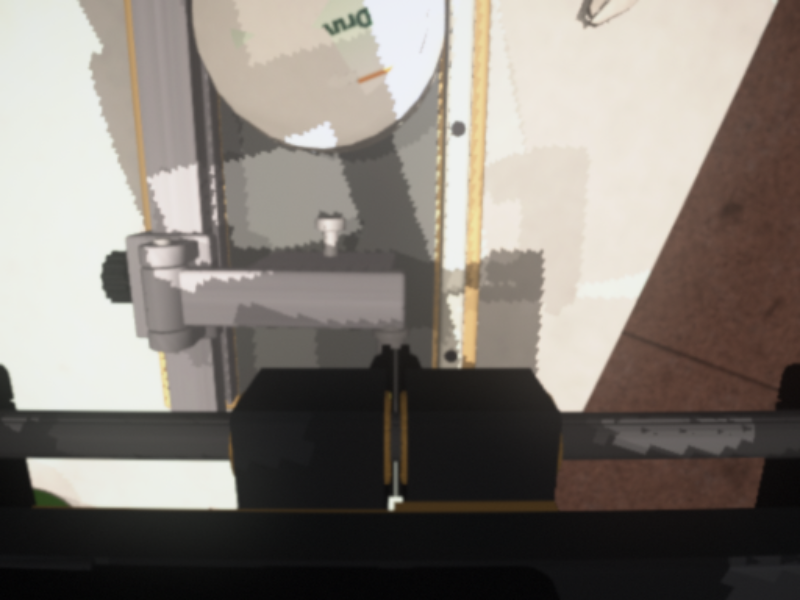

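The flag now lies over the lane and the pin end is under the fingertips. I'll press down in 1 mm steps until it bears on the rest.

>>> play_rows:
  deltas:
    - {"fingers": 1, "linear": [0, 0, -0.025], "twist": 0}
    - {"fingers": 1, "linear": [0, 0, -0.025], "twist": 0}
    - {"fingers": 1, "linear": [0, 0, -0.025], "twist": 0}
    - {"fingers": 1, "linear": [0, 0, 0], "twist": 0}
    - {"fingers": 1, "linear": [0, 0, 0], "twist": 0}

```text
t: 6.5
tool_pos: [0.513, 0.4166, 0.0714]
ee_rot: [0.0, -0.175, 0.985, 0.0]
wrist_force: [-0.5, 0.6, -0.2]
grip_width: 0.0004
gripper_force: 0.0
```

>>> play_rows:
  deltas:
    - {"fingers": 1, "linear": [0, 0, -0.025], "twist": 0}
    - {"fingers": 1, "linear": [0, 0, -0.025], "twist": 0}
    - {"fingers": 1, "linear": [0, 0, -0.025], "twist": 0}
    - {"fingers": 1, "linear": [0, 0, 0], "twist": 0}
    - {"fingers": 1, "linear": [0, 0, 0], "twist": 0}

```text
t: 7.12
tool_pos: [0.5131, 0.4168, 0.0689]
ee_rot: [0.0, -0.175, 0.985, 0.0]
wrist_force: [-2.3, -0.4, 4.2]
grip_width: 0.0007
gripper_force: 2.3
```

>>> play_rows:
  deltas:
    - {"fingers": 1, "linear": [0, 0, -0.025], "twist": 0}
    - {"fingers": 1, "linear": [0, 0, -0.02], "twist": 0}
    - {"fingers": 1, "linear": [0, 0, 0], "twist": 0}
    - {"fingers": 1, "linear": [0, 0, 0], "twist": 0}
    - {"fingers": 1, "linear": [0, 0, 0], "twist": 0}

```text
t: 7.75
tool_pos: [0.5133, 0.4169, 0.0683]
ee_rot: [0.0, -0.175, 0.985, 0.0]
wrist_force: [-3.3, -1.2, 9.7]
grip_width: 0.0004
gripper_force: 5.0
```

The flag is firmly on its rest: the contact height of 0.069 is what it should be. I'll lift off and go round behind the tin.

>>> play_rows:
  deltas:
    - {"fingers": 1, "linear": [0, 0, 0.2], "twist": 0}
    - {"fingers": 1, "linear": [0, 0, 0.7], "twist": 0}
    - {"fingers": 1, "linear": [0, 0, 0.7], "twist": 0}
    - {"fingers": 1, "linear": [0, 0, 0], "twist": 0}
    - {"fingers": 1, "linear": [0, 0, 0], "twist": 0}

```text
t: 8.38
tool_pos: [0.5123, 0.4161, 0.1288]
ee_rot: [-0.001, -0.175, 0.985, -0.0]
wrist_force: [0.3, -1.0, -0.6]
grip_width: 0.0006
gripper_force: 0.0
```

>>> play_rows:
  deltas:
    - {"fingers": 1, "linear": [-0.837, -0.45, 0], "twist": 0}
    - {"fingers": 1, "linear": [-0.837, -0.45, 0], "twist": 0}
    - {"fingers": 1, "linear": [-0.837, -0.45, 0], "twist": 0}
    - {"fingers": 1, "linear": [-0.837, -0.45, 0], "twist": 0}
    - {"fingers": 1, "linear": [-0.837, -0.45, 0], "twist": 0}

```text
t: 9.0
tool_pos: [0.3435, 0.3252, 0.1282]
ee_rot: [-0.002, -0.175, 0.985, -0.001]
wrist_force: [0.2, -0.8, 0.2]
grip_width: 0.0003
gripper_force: 0.0
```

>>> play_rows:
  deltas:
    - {"fingers": 1, "linear": [0, 0, 0], "twist": 0}
    - {"fingers": 1, "linear": [0, 0, 0], "twist": 0}
    - {"fingers": 1, "linear": [0, 0, 0], "twist": 0}
    - {"fingers": 1, "linear": [0, 0, 0], "twist": 0}
    - {"fingers": 1, "linear": [0, 0, 0], "twist": 0}

```text
t: 9.62
tool_pos: [0.3459, 0.3268, 0.1304]
ee_rot: [-0.0, -0.175, 0.985, -0.0]
wrist_force: [0.2, -0.5, -0.6]
grip_width: 0.0002
gripper_force: 0.0
```

Run:
```python
from wp import *
s=get_state();print(s['tool_pos'],Jm@(s['tool_pos'][:2]-c0),s['wrist_force'])
p,d,c=shot('top','top2')
cv2.imwrite('pics/top2_b.png',cv2.resize(p[140:320,170:330][:,:,::-1],None,fx=3.3,fy=3.3,interpolation=cv2.INTER_CUBIC))
```

```text
[0.3459067  0.32675061 0.13039515] [-0.01287093 -0.10012925] [ 0.15421392 -0.45832354 -0.60458195]
```

View pics/top2_b.png

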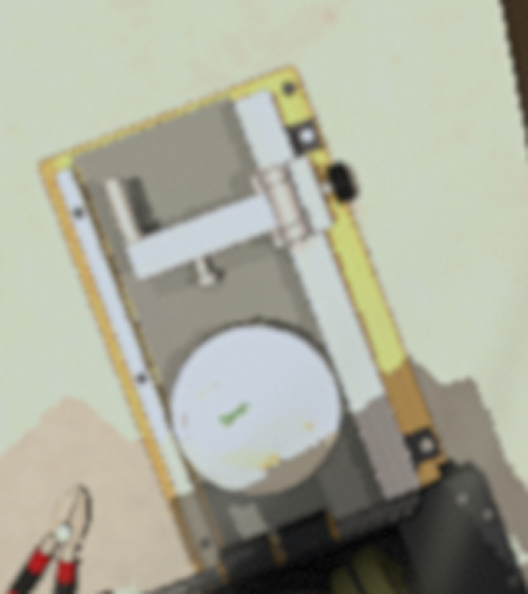

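The flag is down across the lane, with the screw head at crop pixel (205,280) facing the tin, whose leading edge is at about (245,325). I'll lower behind the tin and work out the gap.

>>> play_rows:
  deltas:
    - {"fingers": 1, "linear": [0, 0, -0.88], "twist": 0}
    - {"fingers": 1, "linear": [0, 0, -0.88], "twist": 0}
    - {"fingers": 1, "linear": [0, 0, -0.88], "twist": 0}
    - {"fingers": 1, "linear": [0, 0, 0], "twist": 0}
    - {"fingers": 1, "linear": [0, 0, 0], "twist": 0}

```text
t: 10.3
tool_pos: [0.3464, 0.3272, 0.0261]
ee_rot: [0.001, -0.175, 0.985, 0.0]
wrist_force: [0.9, -0.1, 0.6]
grip_width: 0.0001
gripper_force: 0.0
```

Run:
```python
from wp import *
c=get_calibration('top');f=np.load('pics/top2.npz')
for n,u,v,z in (('screw front',209,284,.034),('screw L',193,277,.036),('screw R',222,275,.036),('slide corner',300,247,.052),('slide far',262,172,.07),('tin lead',246,323,.044),('arm end near',142,279,.068),('arm end far',128,246,.068)):
    w=back(c,f['d'],(u/3.3+170,v/3.3+140),z); print(n,(Jm@(w[:2]-c0)).round(4))
s=get_state();print(s['tool_pos'],Jm@(s['tool_pos'][:2]-c0),s['wrist_force'])
```

```text
screw front [-0.0106  0.0345]
screw L [-0.017  0.041]
screw R [-0.0023  0.0365]
slide corner [0.0415 0.0359]
slide far [0.0372 0.0789]
tin lead [0.0007 0.0087]
arm end near [-0.0395  0.0502]
arm end far [-0.0402  0.0684]
[0.34636756 0.32719909 0.02611822] [-0.01313475 -0.09954279] [ 0.86829905 -0.1382842   0.59866853]
```

>>> play_rows:
  deltas:
    - {"fingers": 1, "linear": [0.113, 0.041, 0], "twist": 0}
    - {"fingers": 1, "linear": [0.113, 0.041, 0], "twist": 0}
    - {"fingers": 1, "linear": [0.113, 0.041, 0], "twist": 0}
    - {"fingers": 1, "linear": [0.113, 0.041, 0], "twist": 0}
    - {"fingers": 1, "linear": [0.07, 0.026, 0], "twist": 0}

```text
t: 10.92
tool_pos: [0.3667, 0.3343, 0.0249]
ee_rot: [-0.0, -0.175, 0.985, -0.0]
wrist_force: [-0.5, -1.2, 0.7]
grip_width: 0.0004
gripper_force: 0.3
```

>>> play_rows:
  deltas:
    - {"fingers": 1, "linear": [0.035, 0.013, 0], "twist": 0}
    - {"fingers": 1, "linear": [0.035, 0.013, 0], "twist": 0}
    - {"fingers": 1, "linear": [0.035, 0.013, 0], "twist": 0}
    - {"fingers": 1, "linear": [0.0, 0.0, 0], "twist": 0}
    - {"fingers": 1, "linear": [0.0, 0.0, 0], "twist": 0}

```text
t: 11.55
tool_pos: [0.3707, 0.3358, 0.0249]
ee_rot: [0.0, -0.175, 0.985, 0.0]
wrist_force: [-0.2, -0.3, 0.6]
grip_width: 0.0003
gripper_force: 0.0
```

```bash
cat > st.py <<'E'
from wp import *
s=get_state();print(Jm@(s['tool_pos'][:2]-c0),s['tool_pos'][2],'Fjig',Jm@s['wrist_force'][:2],s['wrist_force'][2],s['t'])
E
python3 st.py
python3 - <<'E'
from wp import *
p,d,c=shot('top','top3')
cv2.imwrite('pics/top3_b.png',cv2.resize(p[140:320,170:330][:,:,::-1],None,fx=3.3,fy=3.3,interpolation=cv2.INTER_CUBIC))
E
```

```text
[-0.01288039 -0.07376232] 0.024878239317476094 Fjig [ 0.24279324 -0.29433728] 0.553664807936211 11.55
```

View pics/top3_b.png

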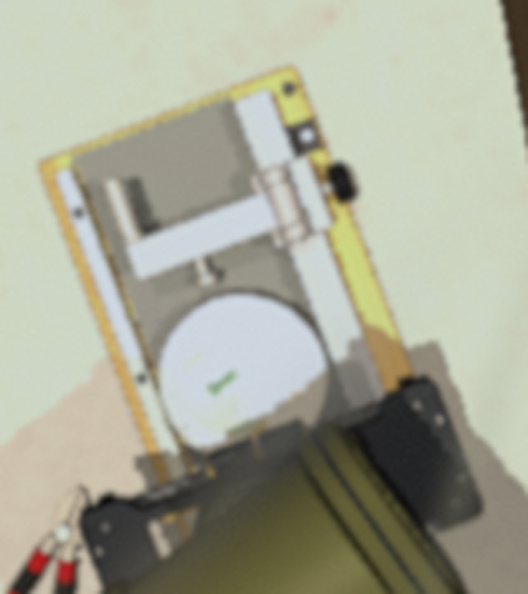

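The tin's leading edge, at about (222,292), is still a few mm short of the screw at (209,284). I'll continue at 1 mm per row.

>>> play_rows:
  deltas:
    - {"fingers": 1, "linear": [0.0235, 0.0085, 0], "twist": 0}
    - {"fingers": 1, "linear": [0.0235, 0.0085, 0], "twist": 0}
    - {"fingers": 1, "linear": [0.0235, 0.0085, 0], "twist": 0}
    - {"fingers": 1, "linear": [0.0235, 0.0085, 0], "twist": 0}
    - {"fingers": 1, "linear": [0.0, 0.0, 0], "twist": 0}

```text
t: 12.22
tool_pos: [0.3745, 0.3372, 0.0248]
ee_rot: [0.0, -0.175, 0.985, 0.0]
wrist_force: [-0.1, -0.3, 0.2]
grip_width: 0.0005
gripper_force: 0.0
```

```bash
python3 st.py
```

```text
[-0.01287206 -0.06969903] 0.024848559564503908 Fjig [ 0.21721817 -0.22814981] 0.16892182684164073 12.225
```

>>> play_rows:
  deltas:
    - {"fingers": 1, "linear": [0.0235, 0.0085, 0], "twist": 0}
    - {"fingers": 1, "linear": [0.0118, 0.0043, 0], "twist": 0}
    - {"fingers": 1, "linear": [0.0118, 0.0043, 0], "twist": 0}
    - {"fingers": 1, "linear": [0.0, 0.0, 0], "twist": 0}
    - {"fingers": 1, "linear": [0.0, 0.0, 0], "twist": 0}

```text
t: 12.85
tool_pos: [0.3763, 0.3378, 0.0249]
ee_rot: [0.0, -0.175, 0.985, 0.0]
wrist_force: [1.0, -1.5, 0.7]
grip_width: 0.0004
gripper_force: 0.1
```

```bash
python3 st.py
```

```text
[-0.01286225 -0.0677642 ] 0.024866027345181087 Fjig [1.73502025 0.43665921] 0.7050420715076223 12.85
```

>>> play_rows:
  deltas:
    - {"fingers": 1, "linear": [0.0118, 0.0043, 0], "twist": 0}
    - {"fingers": 1, "linear": [0.0118, 0.0043, 0], "twist": 0}
    - {"fingers": 1, "linear": [0, 0, 0], "twist": 0}
    - {"fingers": 1, "linear": [0.0, 0.0, 0], "twist": 0}
    - {"fingers": 1, "linear": [0.0, 0.0, 0], "twist": 0}

```text
t: 13.48
tool_pos: [0.3772, 0.3381, 0.0249]
ee_rot: [0.0, -0.175, 0.985, 0.0]
wrist_force: [-0.7, -0.2, -1.0]
grip_width: 0.0006
gripper_force: 0.1
```

>>> play_rows:
  deltas:
    - {"fingers": 1, "linear": [0.0118, 0.0043, 0], "twist": 0}
    - {"fingers": 1, "linear": [0.0118, 0.0043, 0], "twist": 0}
    - {"fingers": 1, "linear": [0, 0, 0], "twist": 0}
    - {"fingers": 1, "linear": [0.0, 0.0, 0], "twist": 0}
    - {"fingers": 1, "linear": [0.0, 0.0, 0], "twist": 0}

```text
t: 14.1
tool_pos: [0.378, 0.3384, 0.0248]
ee_rot: [-0.0, -0.175, 0.985, -0.0]
wrist_force: [-2.1, -0.1, -0.0]
grip_width: 0.0006
gripper_force: 1.1
```

```bash
python3 st.py
```

```text
[-0.01286724 -0.06602558] 0.024814650884544927 Fjig [-0.60201609 -1.97830561] -0.04672595811914859 14.1
```

Contact, at the expected place. I'll add half a millimetre and hold.

>>> play_rows:
  deltas:
    - {"fingers": 1, "linear": [0.0118, 0.0043, 0], "twist": 0}
    - {"fingers": 1, "linear": [0, 0, 0], "twist": 0}
    - {"fingers": 1, "linear": [0, 0, 0], "twist": 0}
    - {"fingers": 1, "linear": [0.0, 0.0, 0], "twist": 0}
    - {"fingers": 1, "linear": [0.0, 0.0, 0], "twist": 0}

```text
t: 14.72
tool_pos: [0.3782, 0.3385, 0.0248]
ee_rot: [-0.001, -0.175, 0.985, -0.0]
wrist_force: [-3.7, -2.0, 3.8]
grip_width: 0.0006
gripper_force: 2.6
```

```bash
python3 st.py
```

```text
[-0.01286987 -0.06579847] 0.02480490233669953 Fjig [ 0.59281755 -4.20389439] 3.787789132906321 14.725
```

>>> play_rows:
  deltas:
    - {"fingers": 1, "linear": [0, 0, 0], "twist": 0}
    - {"fingers": 1, "linear": [0, 0, 0], "twist": 0}
    - {"fingers": 1, "linear": [0, 0, 0], "twist": 0}
    - {"fingers": 1, "linear": [0.0, 0.0, 0], "twist": 0}
    - {"fingers": 1, "linear": [0.0, 0.0, 0], "twist": 0}

```text
t: 15.35
tool_pos: [0.3782, 0.3385, 0.0248]
ee_rot: [-0.001, -0.175, 0.985, -0.0]
wrist_force: [-4.7, -0.9, 3.5]
grip_width: 0.0007
gripper_force: 2.6
```

>>> play_rows:
  deltas:
    - {"fingers": 1, "linear": [0, 0, 0], "twist": 0}
    - {"fingers": 1, "linear": [0, 0, 0], "twist": 0}
    - {"fingers": 1, "linear": [0, 0, 0], "twist": 0}
    - {"fingers": 1, "linear": [0.0, 0.0, 0], "twist": 0}
    - {"fingers": 1, "linear": [0.0, 0.0, 0], "twist": 0}

```text
t: 15.98
tool_pos: [0.3782, 0.3385, 0.0248]
ee_rot: [-0.001, -0.175, 0.985, -0.0]
wrist_force: [-4.6, -1.7, 3.4]
grip_width: 0.0005
gripper_force: 2.6
```

Steady push of about 4.8 N, with no movement. I'll retreat straight back along the lane, slowly at first, then up.

>>> play_rows:
  deltas:
    - {"fingers": 1, "linear": [-0.0235, -0.0085, 0], "twist": 0}
    - {"fingers": 1, "linear": [-0.0235, -0.0085, 0], "twist": 0}
    - {"fingers": 1, "linear": [-0.094, -0.034, 0], "twist": 0}
    - {"fingers": 1, "linear": [-0.235, -0.085, 0], "twist": 0}
    - {"fingers": 1, "linear": [-0.235, -0.085, 0], "twist": 0}

```text
t: 16.6
tool_pos: [0.3535, 0.3295, 0.0247]
ee_rot: [-0.0, -0.175, 0.985, -0.0]
wrist_force: [0.4, -0.9, -0.8]
grip_width: 0.0005
gripper_force: 0.0
```

>>> play_rows:
  deltas:
    - {"fingers": 1, "linear": [0, 0, 0.5], "twist": 0}
    - {"fingers": 1, "linear": [0, 0, 0.9], "twist": 0}
    - {"fingers": 1, "linear": [0, 0, 0.9], "twist": 0}
    - {"fingers": 1, "linear": [0, 0, 0.9], "twist": 0}
    - {"fingers": 1, "linear": [0, 0, 0], "twist": 0}

```text
t: 17.23
tool_pos: [0.3555, 0.331, 0.1564]
ee_rot: [0.003, -0.175, 0.984, 0.002]
wrist_force: [0.5, -0.1, -1.0]
grip_width: 0.0007
gripper_force: 0.0
```

Run:
```python
from wp import *
o,c=wrist('w4')
p,d,c=shot('top','top4')
a=cv2.resize(p[140:320,170:330][:,:,::-1],None,fx=3.3,fy=3.3,interpolation=cv2.INTER_CUBIC)
cv2.imwrite('pics/top4_b.png',a)
```

```text
tcp jig(c0) [-0.01361118 -0.08961246] 0.1563960579649124
```

View pics/top4_b.png

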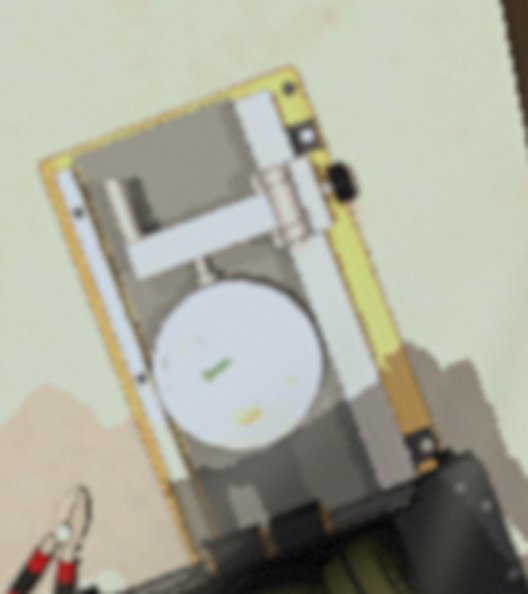

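The tin bears on the screw head at about (208,284). The slide and flag have not moved, and the gripper is clear.

```bash
python3 -c "
from cell import *
print(hand_in())"
```

```text
the job is handed in; nothing more can be done
None
```

I flipped the flag fully onto its rest and slid the tin up to the screw, where I held it at about 5 N for over a second. I then released it and handed the job in; the tin is standing against the screw. While I was lowering the flag, the fingers briefly jammed against it at about 30 N (about 6 N of that along the rail, under the 10 N limit), but the camera showed the stop slide still at its setting.

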